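# Unlock the desk scanner and park its transport pin

## Task

The desk document scanner was delivered with its carriage locked: draw the red lock pin straight up out of its bore, then park it in the open notch of the yellow bracket at the scanner's end, setting it down by hand (not dropping it) so that it hangs upright with its collar resting on the bracket, and let go. Leave the blue pin in its bore.

Things in the scene. Friction and masses are not known exactly. Their poses are not given: they have to be found in the camera images.
- red_pin: Loose upright red pin, about 60 g. Round grip 20 mm wide, 45 tall (z 5 to 50 mm), over a flat collar 36 mm wide, 5 thick (z 0 to 5), over a steel shank 10 mm wide, 40 long (z -40 to 0). Origin: centre of the collar's underside; z up along the grip. It starts in either of the scanner's two bores (13 mm wide, loose, no catch), its collar resting on the deck.
- blue_pin: The same pin in blue, in the other bore, 130 mm from the red one; it stays there. Origin and axes as for the red pin.
- notch (a point): Slot in a fixed yellow shelf (75 x 60 mm, 8 thick, top 75 mm over the desk, open below) at the scanner's left or right end. The slot is 20 mm wide, 50 long, open to -x (front): the shank passes, the collar rests on top; enter from above or front. Origin: shelf's top, slot's centre line, 25.5 mm from the open edge, 24.5 from the closed end. x along the slot to its closed end, z up.
- scanner: White document scanner, fixed, 200 mm deep (x), 270 wide (y), flat deck 80 mm high, grey hood 12 mm higher along the back (x 47 to 97). Bores in the deck at x -30, y +65 and -65. Origin: centre of the underside; z up; front faces -x. Yellow bracket and a plain grey card tray stand at its ends, square to it, centred at x -40, y +167 and -167 (either way).

How it is judged:
By the outcome, as a careful person would: the job done as asked, in the order asked, and still so for the second after the job is handed in, with the robot touching nothing.
It also fails if it takes over 40 s, if anything falls off the work surface, if the arm or the gripper's body presses on something with over 40 N, if the wrist force passes 120 N, or if a joint passes its speed limit or range.

## Robot

A 6-joint arm with a two-finger parallel gripper is mounted at the origin on the work surface. World frame = base frame: x ahead of the robot, y to its left, z up, the work surface at z = 0. Lengths are in m, angles in rad, forces in N, time in s.
With the tool pointing down it reaches from about 0.3 to 0.75 m from the base axis. Payload 8.5 kg.
Tool frame: the origin (TCP) lies between the finger pads; the fingertips stand 14 mm ahead of it and the grasp point (between the pads) lies 5 mm behind it; z points along the fingers, y is the line along which they close (so a half turn about z gives the same grasp; the last joint's range is limited). The gripper opens to 88 mm and grips with 3 to 60 N. Pads are 18 mm wide; open, the fingers measure 123 mm over their backs; the gripper's body (75 mm by 187 mm) begins 45 mm behind the grasp point.
Start: joints at [-1.348, 0.381, 1.297, -0, 1.464, -0.215], TCP at [0.233, -0.498, 0.253] pointing down, gripper open.
Joint ranges: [-3.11, 3.11], [-0.89, 2.33], [0.22, 2.48], [-1.42, 4.56], [0.17, 2.85], [-2.88, 2.88]. Speed limits (rad/s): [2.39, 2.39, 3.14, 3.14, 3.14, 3.14].

## Interface

Orientations are given as a rotation vector (axis times angle).
In Python, from plant import env gives the robot as it stands.
- The arm moves only by the tool step_arm, never from a script. Its argument "deltas" is a list of rows, each a list of 5 numbers: the shift along the world's x, y, z in m, then the turn about the world's z in degrees, then the closure, from 0 (fully open) to 1 (shut). A call has exactly 10 rows; each row shifts and turns the commanded pose from where the row before left it; what a row does not reach is not made up. A row lasts 1/8 s, in which the tool goes at most 62.5 mm and 10.7 degrees, less where a joint would pass 70% of its speed; a pose out of reach is approached as far as the arm can. A call is refused whole if a number of a shift passes 0.0625 or a number of a turn 10.7, either way. A call with a gripper value outside its range is refused whole. The fingers move at their own pace and stop on an object; "newtons" is the grip in N (left out, the last holds). Time passes only in rows, so rows that do not move let the fingers close, or fill a call up. It gives the time, the measured TCP pose, the force, the opening and the grip force at its end, in the units of the state.
- env.state(): the state, without advancing time (a new reading comes with each control period).
- env.get_image(name): name is "scene" or "side" or "wrist"; returns the picture (400x640x3 uint8, red, green, blue); there is no depth.
- env.get_calibration(name): a dict with "fov_y" (degrees; the focal length in pixels is half the picture's height over the tangent of half this angle, whatever the lens; pixels are square), "cx", "cy" (the principal point, pixels), "R" (3x3) and "t" (3): a world point X has camera coordinates R X + t. Camera axes: x right, y down, z forward; pixel columns grow to the right and rows downward; lengths in m; the calibration is good to about 2 mm. A picture is of the moment at which its call begins: read the wrist's pose just before it. get_calibration takes no time and is no camera call; for the wrist camera it gives the pose at the moment of the call.
- env.sign_off(): hands the job in; it is judged then, once.
The state is a dict: "time_s": time; "joints": joint angles; "qvel": joint speeds; "effort": joint torques, N m; "tool_pos": TCP position; "tool_rot": TCP orientation; "contact_force": force on the tool from outside, world axes, zero at the start; "moment": the same for the moment, N m; "finger_gap": finger opening in m; "grip_force": force on a finger pad.
Only numpy, scipy, OpenCV 4.12 (cv2) and the standard library are available. Lean on these libraries where they do the work, as an engineer would, in place of code of your own. Each camera call takes 0.05 s, during which the arm holds its last target. There are 200 camera calls.

## Working session

There is one attempt and no reset: what is moved stays moved. The work goes in short steps, Python scripts to look and compute and a tool call to move; the robot and the scene stay as the last step left them, time stands still between calls to the robot, and variables do not carry over. Pictures are saved under pics/ and viewed, at most 10 in all, crops included, and the job is handed in when it is done.

Besides the shell and the picture viewer there is one more tool, called in YAML: its name, and indented under it one key for each argument. step_arm: Moves the arm, as the interface text tells. Its arguments: {"type":"object","properties":{"deltas":{"type":"array"},"newtons":{"type":"number"}},"required":["deltas"]}

```bash
mkdir -p pics; python3 - <<'E'
from plant import env
import cv2,numpy as np
s=env.state();print(s['time_s'],s['tool_pos'],s['tool_rot'],s['finger_gap'])
for n in("scene","side"):
    cv2.imwrite(f"pics/{n}0.png",env.get_image(n)[:,:,::-1]);c=env.get_calibration(n);print(n,c)
E
```

```text
0.0 [ 0.23310231 -0.49788076  0.25216754] [-3.06529945e+00 -6.81867303e-01 -2.10164763e-06] 0.08789270790606497
scene {'fov_y': 44.82284490035066, 'cx': 328.298380015662, 'cy': 204.0822591838452, 'R': array([[ 0.35427542,  0.93509436, -0.00935218],
       [ 0.69268755, -0.26912806, -0.66914427],
       [-0.62822996,  0.23058323, -0.74307367]]), 't': array([-0.22245891, -0.28317805,  1.2777459 ])}
side {'fov_y': 44.604105092652276, 'cx': 320.15021047922994, 'cy': 206.6513766226651, 'R': array([[-0.79217209, -0.61028792,  0.00346868],
       [-0.42592373,  0.54877338, -0.71933077],
       [ 0.43709537, -0.57131115, -0.69465906]]), 't': array([0.44098823, 0.25417534, 0.66356066])}
```

View pics/scene0.png

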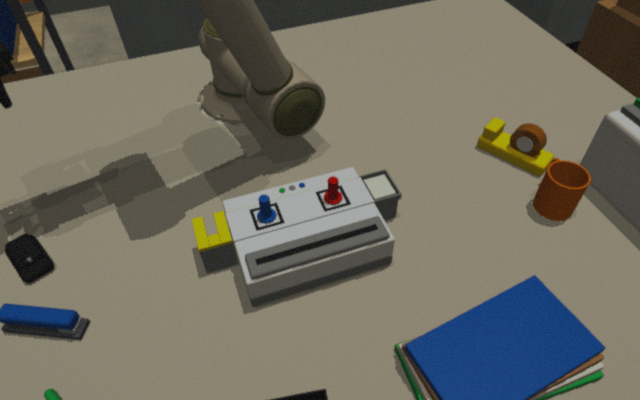

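View pics/side0.png

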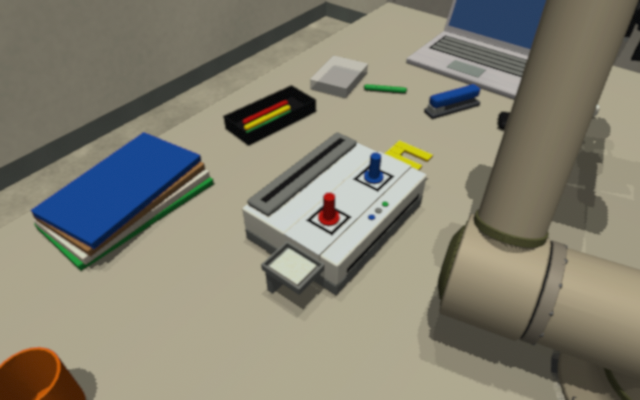

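The scene view shows the red pin at about (333,190), the blue pin at (265,210) and the yellow bracket at (212,232), on blue's side. The side view shows red at (329,210), blue at (375,170) and the bracket at (408,155). Next I triangulate these.

```bash
cat > h.py <<'E'
import cv2,numpy as np
def K(c):
    f=200/np.tan(np.radians(c['fov_y']/2)); return np.array([[f,0,c['cx']],[0,f,c['cy']],[0,0,1]])
def P(c): return K(c)@np.c_[c['R'],c['t']]
def proj(c,X): q=P(c)@np.r_[X,1]; return q[:2]/q[2]
def plane(c,uv,z):
    uv=np.atleast_2d(uv).astype(float); d=(np.linalg.inv(K(c))@np.c_[uv,np.ones(len(uv))].T).T@c['R']; o=-c['R'].T@c['t']
    return o+d*((z-o[2])/d[:,2])[:,None]
def mask(im,col,roi):
    h=cv2.cvtColor(im,cv2.COLOR_RGB2HSV); H,S,V=h[...,0],h[...,1],h[...,2]
    m={'red':((H<6)|(H>172)),'blue':(H>100)&(H<128),'yellow':(H>22)&(H<34)}[col]&(S>130)&(V>50)
    o=np.zeros(m.shape,np.uint8);x0,y0,x1,y1=roi;o[y0:y1,x0:x1]=m[y0:y1,x0:x1]
    n,l,st,ce=cv2.connectedComponentsWithStats(o); return (l==1+np.argmax(st[1:,4])).astype(np.uint8)
E
python3 - <<'E'
from plant import env
from h import *
R={'scene':dict(red=(315,170,352,212),blue=(250,188,285,228),yellow=(185,205,240,265)),'side':dict(red=(310,185,350,232),blue=(360,148,392,188),yellow=(380,135,440,175))}
C={n:env.get_calibration(n) for n in R}; I={n:cv2.imread(f'pics/{n}0.png')[:,:,::-1].copy() for n in R}
for col in('red','blue'):
    for end in('top','cent'):
        uv={}
        for n in R:
            v,u=np.nonzero(mask(I[n],col,R[n][col]))
            if end=='cent': uv[n]=np.array([u.mean(),v.mean()])
            else: uv[n]=np.array([u[v<=v.min()+5].mean(),v.min()+4.])
        X=cv2.triangulatePoints(P(C['scene']),P(C['side']),uv['scene'],uv['side'])[:,0];X=X[:3]/X[3]
        print(col,end,X.round(4),[(uv[n]-proj(C[n],X)).round(1) for n in R],[plane(C[n],uv[n],.105)[0].round(4) for n in R])
for n in R:
    m=mask(I[n],'yellow',R[n]['yellow']);v,u=np.nonzero(m)
    w=plane(C[n],np.c_[u,v],.075)[:,:2].astype(np.float32); r=cv2.minAreaRect(w);print(n,'yellow',w.mean(0),r)
E
```

```text
red top [0.4943 0.0602 0.1274] [array([0., 0.]), array([ 0.1, -0. ])] [array([0.4737, 0.0682, 0.105 ]), array([0.5085, 0.0406, 0.105 ])]
red cent [0.4937 0.0605 0.0978] [array([-0.1, -0. ]), array([-0.1,  0. ])] [array([0.4998, 0.058 , 0.105 ]), array([0.4894, 0.0666, 0.105 ])]
blue top [ 0.492  -0.0691  0.1271] [array([-0.2, -0.1]), array([-0.2,  0.1])] [array([ 0.4712, -0.066 ,  0.105 ]), array([ 0.506 , -0.0933,  0.105 ])]
blue cent [ 0.4924 -0.0695  0.0981] [array([-0.1, -0. ]), array([-0.1,  0. ])] [array([ 0.4984, -0.0705,  0.105 ]), array([ 0.4883, -0.0619,  0.105 ])]
scene yellow [ 0.4882227  -0.17158279] ((0.4833601415157318, -0.1711665838956833), (0.06007356569170952, 0.08058962225914001), 89.00283813476562)
side yellow [ 0.4818161  -0.17477049] ((0.47985756397247314, -0.1731681227684021), (0.05545508489012718, 0.07598674297332764), 88.55116271972656)
```

Everything agrees: the pins are 130 mm apart, their tops are at 0.13, and the shelf centre falls where it's predicted. The red pin is at (0.494, 0.060), yaw is about -0.6°, and the notch is at about (0.469, -0.171). I'll move above red with the fingers closing along y.

step_arm:
  deltas:
    - [0.026,0.0558,0,-2.6,0]
    - [0.026,0.0558,0,-2.6,0]
    - [0.026,0.0558,0,-2.6,0]
    - [0.026,0.0558,0,-2.6,0]
    - [0.026,0.0558,0,-2.6,0]
    - [0.026,0.0558,0,-2.6,0]
    - [0.026,0.0558,0,-2.6,0]
    - [0.026,0.0558,0,-2.6,0]
    - [0.026,0.0558,0,-2.6,0]
    - [0.026,0.0558,0,-2.6,0]
  newtons: 25

```text
time_s: 1.35
tool_pos: [0.4936, 0.062, 0.2526]
tool_rot: [3.141, -0.027, -0.0]
contact_force: [0.3, -0.9, 0.2]
finger_gap: 0.0884
grip_force: 0.0
```

```bash
python3 - <<'E'
from plant import env
from h import *
s=env.state();print(s['time_s'],s['tool_pos'],s['tool_rot'],s['qvel'].round(2) if hasattr(s['qvel'],'round') else s['qvel'])
c=env.get_calibration('wrist');im=env.get_image('wrist');cv2.imwrite('pics/w1.png',im[:,:,::-1])
print([proj(c,np.array(p)).round(0) for p in [(.494,.06,.13),(.492,-.0695,.13),(.4693,-.171,.075)]])
m=mask(im,'red',(0,0,640,400));v,u=np.nonzero(m);print(len(u),u.min(),u.max(),v.min(),v.max())
E
```

```text
1.35 [0.49361519 0.06195412 0.25261215] [ 3.14135334e+00 -2.72284595e-02 -3.82009242e-04] [ 1.01  0.43 -0.61 -0.    0.18  1.37]
[array([320., 196.]), array([491., 196.]), array([571., 200.])]
1115 298 330 159 203
```

View pics/w1.png

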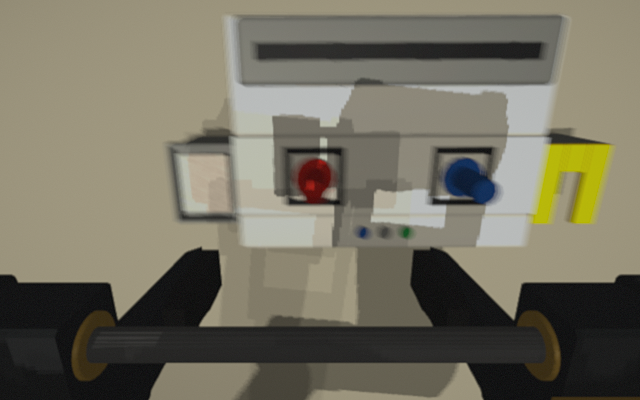

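The arm was still moving when this was taken, so the image is blurred. It shows red at (315,180), blue at (480,182) and the slot opening toward the robot at (572,190), all as expected. I'll descend to just above the pin and check there.

step_arm:
  deltas:
    - [0,0,-0.02,0.4,0]
    - [0,0,-0.02,0,0]
    - [0,0,-0.02,0,0]
    - [0,0,-0.02,0,0]
    - [0,0,-0.01,0,0]
    - [0,0,-0.01,0,0]
    - [0,0,0,0,0]
    - [0,0,0,0,0]
    - [0,0,0,0,0]
    - [0,0,0,0,0]

```text
time_s: 2.65
tool_pos: [0.4933, 0.0599, 0.153]
tool_rot: [3.142, -0.014, 0.001]
contact_force: [0.3, 0.1, 0.5]
finger_gap: 0.0883
grip_force: 0.0
```

```bash
python3 - <<'E'
from plant import env
from h import *
s=env.state();print(s['time_s'],s['tool_pos'],s['tool_rot'],s['contact_force'])
c=env.get_calibration('wrist');im=env.get_image('wrist');cv2.imwrite('pics/w2.png',im[:,:,::-1])
for p in [(.494,.06,.13),(.494,.06,.08),(.492,-.0695,.13),(.4693,-.171,.075)]:print(p,proj(c,np.array(p)).round(0))
m=mask(im,'red',(0,0,640,400));v,u=np.nonzero(m);print(len(u),u.min(),u.max(),v.min(),v.max())
k=v>v.max()-25;print('top',u[k].mean(),plane(c,[u[k].mean(),v.max()-10],.13))
E
```

```text
2.65 [0.49326805 0.05988217 0.15304394] [ 3.14151514e+00 -1.41183024e-02  1.00862785e-03] [0.30247627 0.10655514 0.50671731]
(0.494, 0.06, 0.13) [317. 257.]
(0.494, 0.06, 0.08) [317. 220.]
(0.492, -0.0695, 0.13) [583. 258.]
(0.4693, -0.171, 0.075) [671. 249.]
3294 287 343 192 270
top 315.21163366336634 [[0.49224664 0.06096591 0.13      ]]
```

View pics/w2.png

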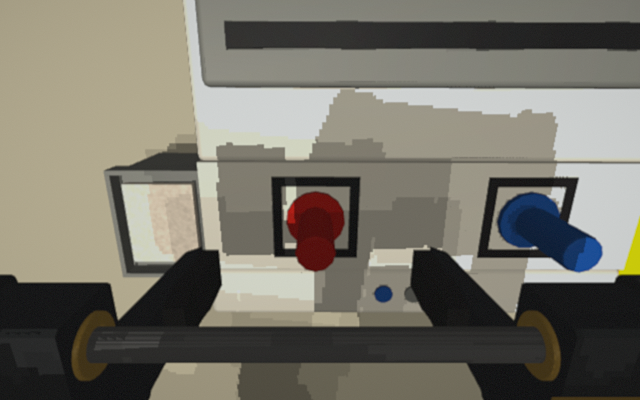

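Red's top is at (316,253), within 1 mm of the prediction and centred between the fingers. I'll descend and close.

step_arm:
  deltas:
    - [0,0.001,-0.015,0,0]
    - [0,0,-0.015,0,0]
    - [0,0,-0.01,0,0]
    - [0,0,-0.006,0,0]
    - [0,0,0,0,0.3]
    - [0,0,0,0,0.6]
    - [0,0,0,0,0.9]
    - [0,0,0,0,1]
    - [0,0,0,0,1]
    - [0,0,0,0,1]
  newtons: 25

```text
time_s: 3.95
tool_pos: [0.4932, 0.0609, 0.1068]
tool_rot: [3.142, -0.014, 0.0]
contact_force: [-0.8, 0.9, 0.5]
finger_gap: 0.0304
grip_force: 0.0
```

step_arm:
  deltas:
    - [0,0,0,0,1]
    - [0,0,0,0,1]
    - [0,0,0,0,1]
    - [0,0,0,0,1]
    - [0,0,0,0,1]
    - [0,0,0.003,0,1]
    - [0,0,0.003,0,1]
    - [0,0,0.004,0,1]
    - [0,0,0.005,0,1]
    - [0,0,0.005,0,1]

```text
time_s: 5.2
tool_pos: [0.4932, 0.0609, 0.1272]
tool_rot: [3.142, -0.014, 0.0]
contact_force: [0.2, 0.6, -0.8]
finger_gap: 0.0194
grip_force: 25.0
```

step_arm:
  deltas:
    - [0,0,0.008,0,1]
    - [0,0,0.01,0,1]
    - [0,0,0.012,0,1]
    - [0,0,0.012,0,1]
    - [0,0,0.012,0,1]
    - [0,0,0.012,0,1]
    - [0,0,0.012,0,1]
    - [0,0,0.007,0,1]
    - [0,0,0,0,1]
    - [0,0,0,0,1]

```text
time_s: 6.45
tool_pos: [0.493, 0.0609, 0.2114]
tool_rot: [-3.141, 0.014, 0.001]
contact_force: [-0.7, 1.2, -0.9]
finger_gap: 0.019
grip_force: 25.0
```

step_arm:
  deltas:
    - [-0.001,-0.02,0,0,1]
    - [-0.003,-0.03,0,0,1]
    - [-0.004,-0.035,0,0,1]
    - [-0.004,-0.035,0,0,1]
    - [-0.004,-0.035,0,0,1]
    - [-0.004,-0.035,0,0,1]
    - [-0.003,-0.03,0,0,1]
    - [-0.001,-0.012,0,0,1]
    - [0,0,0,0,1]
    - [0,0,0,0,1]

```text
time_s: 7.7
tool_pos: [0.4692, -0.1702, 0.2117]
tool_rot: [-3.141, 0.013, 0.0]
contact_force: [-0.1, -0.5, -1.4]
finger_gap: 0.0192
grip_force: 25.0
```

```bash
python3 - <<'E'
from plant import env
from h import *
s=env.state();print(s['time_s'],s['tool_pos'],s['tool_rot'],s['contact_force'],s['finger_gap'])
a=[]
for n in('wrist','side','scene'):
    im=env.get_image(n)[:,:,::-1]; cv2.imwrite(f'pics/{n}3.png',im)
    c=env.get_calibration(n); print(n,[proj(c,np.array(p)).round(0) for p in [(.4693,-.171,.075),(s['tool_pos'][0],s['tool_pos'][1],s['tool_pos'][2]-.067)]])
w=cv2.imread('pics/wrist3.png')[:,:480];sd=cv2.imread('pics/side3.png')[60:260,320:480];sc=cv2.imread('pics/scene3.png')[120:320,140:300]
cv2.imwrite('pics/m3.png',np.hstack([w,np.vstack([cv2.resize(x,(240,200)) if 0 else x for x in(sd,sc)])]))
E
```

```text
7.7 [ 0.46920654 -0.1701518   0.21166678] [-3.14117760e+00  1.27463321e-02  3.44971196e-04] [-0.09722501 -0.52841934 -1.40537241] 0.019175440323776202
wrist [array([318., 191.]), array([317., 224.])]
side [array([413., 157.]), array([418., 126.])]
scene [array([210., 225.]), array([203., 199.])]
```

View pics/m3.png

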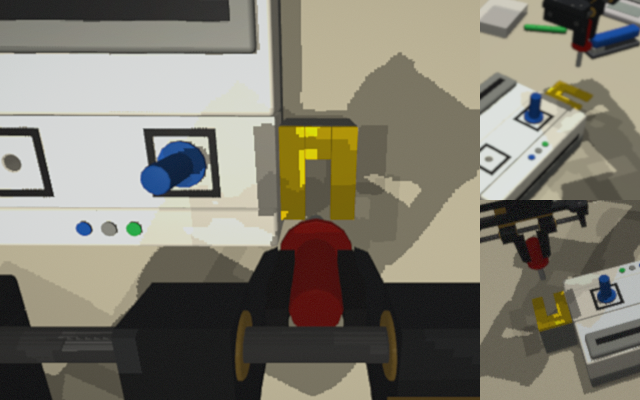

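The wrist crop shows the slot's centre line at column 318, rows 160–218, and the collar centred at column 316. The pin hangs upright, above the slot. I'll lower it.

step_arm:
  deltas:
    - [0,-0.0005,-0.012,0,1]
    - [0,0,-0.015,0,1]
    - [0,0,-0.015,0,1]
    - [0,0,-0.012,0,1]
    - [0,0,-0.01,0,1]
    - [0,0,-0.01,0,1]
    - [0,0,-0.01,0,1]
    - [0,0,-0.01,0,1]
    - [0,0,-0.008,0,1]
    - [0,0,0,0,1]

```text
time_s: 9.1
tool_pos: [0.469, -0.1715, 0.1092]
tool_rot: [-3.141, 0.014, 0.001]
contact_force: [0.2, -0.6, -0.8]
finger_gap: 0.0195
grip_force: 25.0
```

```bash
python3 - <<'E'
from plant import env
import cv2,numpy as np
g=lambda n:env.get_image(n)[:,:,::-1]
w=g('wrist')[100:340,160:480];sd=cv2.resize(g('side')[100:200,360:460],(240,240));sc=cv2.resize(g('scene')[170:270,160:260],(240,240))
cv2.imwrite('pics/m4.png',np.hstack([w,sd,sc]));print(env.state()['contact_force'])
E
```

```text
[-0.3095851   0.23507873  0.05011423]
```

View pics/m4.png

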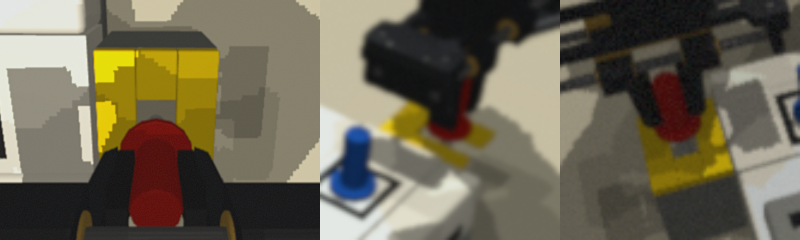

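The shank is in the slot with no force on it, and the collar sits about 7 mm above the shelf, with slot visible behind it at crop (155,107). I'll lower slowly to contact.

step_arm:
  deltas:
    - [0,0,-0.002,0,1]
    - [0,0,-0.002,0,1]
    - [0,0,-0.001,0,1]
    - [0,0,-0.001,0,1]
    - [0,0,-0.0005,0,1]
    - [0,0,0,0,1]
    - [0,0,0,0,1]
    - [0,0,0,0,1]
    - [0,0,0,0,1]
    - [0,0,0,0,1]

```text
time_s: 10.5
tool_pos: [0.4692, -0.1716, 0.1033]
tool_rot: [3.142, -0.014, 0.0]
contact_force: [-0.4, -0.1, -0.3]
finger_gap: 0.0192
grip_force: 25.0
```

step_arm:
  deltas:
    - [0,0,-0.0005,0,1]
    - [0,0,-0.0005,0,1]
    - [0,0,-0.0005,0,1]
    - [0,0,-0.0003,0,1]
    - [0,0,0,0,1]
    - [0,0,0,0,1]
    - [0,0,0,0,1]
    - [0,0,0,0,1]
    - [0,0,0,0,1]
    - [0,0,0,0,1]

```text
time_s: 11.75
tool_pos: [0.4692, -0.1716, 0.1017]
tool_rot: [3.141, -0.014, 0.0]
contact_force: [-1.3, 1.1, 5.5]
finger_gap: 0.0192
grip_force: 25.0
```

There's contact at 5.5 N, so the collar is seated. I'll release it.

step_arm:
  deltas:
    - [0,0,0,0,0.75]
    - [0,0,0,0,0.65]
    - [0,0,0,0,0.5]
    - [0,0,0,0,0.3]
    - [0,0,0,0,0.3]
    - [0,0,0,0,0.3]
    - [0,0,0,0,0.3]
    - [0,0,0,0,0.3]
    - [0,0,0,0,0.3]
    - [0,0,0,0,0.3]
  newtons: 10

```text
time_s: 13.0
tool_pos: [0.4692, -0.1716, 0.1015]
tool_rot: [3.142, -0.014, 0.0]
contact_force: [-0.2, -0.1, -0.8]
finger_gap: 0.0616
grip_force: 0.0
```

step_arm:
  deltas:
    - [0,0,0.005,0,0.3]
    - [0,0,0.01,0,0.3]
    - [0,0,0.015,0,0.3]
    - [0,0,0.02,0,0.3]
    - [0,0,0.02,0,0.3]
    - [0,0,0.02,0,0.3]
    - [0,0,0.02,0,0.3]
    - [0,0,0.01,0,0.3]
    - [0,0,0,0,0.3]
    - [0,0,0,0,0.3]

```text
time_s: 14.25
tool_pos: [0.4689, -0.1715, 0.2208]
tool_rot: [-3.141, 0.014, 0.002]
contact_force: [0.3, 0.2, -0.2]
finger_gap: 0.0619
grip_force: 0.0
```

```bash
python3 - <<'E'
from plant import env
import cv2,numpy as np
g=lambda n:env.get_image(n)[:,:,::-1]
w=g('wrist')[100:340,160:480];sd=cv2.resize(g('side')[100:200,360:460],(240,240));sc=cv2.resize(g('scene')[170:270,160:260],(240,240))
cv2.imwrite('pics/m5.png',np.hstack([w,sd,sc]));s=env.state();print(s['time_s'],s['contact_force'])
E
```

```text
14.4 [ 1.01941153 -0.38268991 -0.38425379]
```

View pics/m5.png

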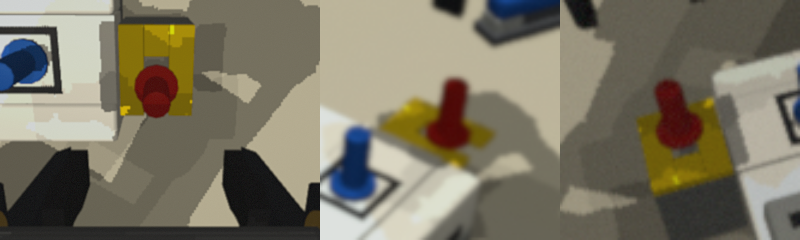

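The red pin stands upright in the slot with its collar flat on the shelf (wrist crop (156,88)). The blue pin is still in its bore and the gripper is clear.

```bash
python3 -c "
from plant import env
print(env.sign_off())"
```

```text
the job is handed in; nothing more can be done
None
```

The red pin is parked upright in the yellow bracket's notch with its collar resting on the shelf and the gripper clear; the blue pin is still in its bore, and I handed the job in at about 14.4 s.

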